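# Stand the washed cup on the drying peg and latch the air knob in its run position

## Task

The washed cup is lying in the wire rack. Set it upside down over the drying peg, without dropping it, so that its rim stands flat on the seat. Then switch on the drying air: press the sprung knob down, turn it clockwise out of its off notch, then ease off the push and feel your way round to the hidden run notch, where the knob springs fully back up by itself and locks; leave the solder reel, the yellow wick reel and the multimeter where they are.

Things in the scene. Friction and masses are not known exactly. Their poses are not given: they have to be found in the camera images.
- station: Fixed drying station: aluminium base plate 120 x 300 x 10 mm, origin at the centre of its underside on the bench, z up, long side along local y. At local y +90 mm stands the steel drying peg, at local y -85 mm a grey valve housing (92 x 92 mm, top 58 mm above the bench) with the knob on top; a low brass air pipe joins them.
- peg_seat (a point): Centre of the top of the peg's round seat (76 mm diameter), 16 mm above the bench, z up. The peg (34 mm diameter, domed tip) rises 70 mm above it.
- cup: Loose white plastic cup, a straight hollow cylinder: 56 mm outer, 50 mm inner diameter, 100 mm long, closed end 4 mm thick, 80 to 170 g. Origin at the centre of the outside of the closed end; its z axis points along the cup's axis to the open mouth. It starts in the rack, mouth 30 degrees below level, so it must be tipped 60 degrees more to stand mouth down.
- cup_rim (a point): Centre of the cup's open rim, 100 mm along the cup's z axis from the closed end.
- rack: Fixed wire rack on a 130 x 56 x 8 mm base; origin at the centre of its underside, local x the level direction in which the cup's mouth points. Two 8 mm wires 28 mm apart carry the cup from below and turn up in front of the lower part of its rim; the cup's flanks are free for a grip across its diameter. The cup's axis runs from 102 mm above the bench (closed end) down to 52 mm (mouth).
- knob_top (a point): Centre of the top face of the knob's grip bar, on the turning axis, 107 mm above the bench with the knob up. Black bar 62 mm long (this point's x), 16 mm thick (its y), 28 mm tall, on a round skirt 62 mm across whose top face is 28 mm below this point; fingers may press on the skirt or the bar. z up.
- knob_press (a joint): How far the knob is pushed down, m: 0 up, 0.011 fully down. A spring lifts it with 6 N at the top, 9 N fully down. It can turn only when pushed down more than 8 mm. Between the notches an inner ledge keeps it 6 to 8 mm down even when let go; only in a notch can it rise.
- knob_turn (a joint): Turn of the knob, rad, clockwise from above: 0 in the off notch (bar along the station's x), limit 1.75. The hidden run notch lies anywhere from 0.85 to 1.35, unmarked. Notches are about 0.1 rad wide: held fully down the knob passes over the notch unfelt; turned, or let go after each small turn, with the push let off, it jumps up 6 mm into it and locks. Turning friction is under 0.3 N m.
- solder_reel: Bystander: the solder reel nearest the drying station, upright white cylinder about 58 mm diameter, 69 mm tall; origin at the centre of its underside.
- wick_reel: Bystander: small yellow flat reel of desoldering wick lying on the bench, 42 mm diameter, 10 mm tall; origin at the centre of its underside.
- multimeter: Bystander: orange multimeter lying flat, 136 x 68 x 42 mm; origin at the centre of its underside.
Not all that is in view belongs to the job. What is shaped like the cup but turquoise is not meant.

How it is judged (in metres and radians):
On the way, in this order (a step that is already met when the one before it is completed fails the run):
1. the cup stands upside down over the peg with its rim on the seat, let go (horizontal distance between each of cup, cup_rim and peg_seat below 0.014 m and z of cup_rim in the frame of peg_seat below 0.004 m and z of cup in the frame of peg_seat above 0.096 m and contact force between cup and the fingers below 0.1 N), for 0.2 s.
2. the knob is pressed and turned clockwise out of its off notch (more than 0.3 rad) (value of joint knob_press above 0.005 m and value of joint knob_turn above 0.3 rad), for 0.05 s.
At the end, for the whole second after the job is handed in: The cup stands still, upside down over the peg, its rim within 4 mm of the seat and its axis within 14 mm of the peg's; the knob has sprung up in the run notch (less than 2 mm down, turned more than 0.6 rad) (horizontal distance between each of cup, cup_rim and peg_seat below 0.014 m and z of cup_rim in the frame of peg_seat below 0.004 m and z of cup in the frame of peg_seat above 0.096 m and linear speed of cup below 0.02 m/s and value of joint knob_press below 0.002 m and value of joint knob_turn above 0.6 rad); the robot touches nothing.
It fails at once if the cup is dropped or thrown: it moves faster than 0.6 m/s without being held (linear speed of cup above 0.6 m/s and contact force between cup and the fingers below 0.1 N).
It fails at once if the solder reel is moved by more than 30 mm (distance of solder_reel from where it was at the start of the episode above 0.03 m).
It fails at once if the yellow wick reel is moved by more than 30 mm (distance of wick_reel from where it was at the start of the episode above 0.03 m).
It fails at once if the multimeter is moved by more than 30 mm (distance of multimeter from where it was at the start of the episode above 0.03 m).
It also fails if it takes over 72 s, if anything falls off the work surface, if the arm or the gripper's body presses on something with over 40 N, if the wrist force passes 120 N, or if a joint passes its speed limit or range.

## Robot

A 7-joint arm with a two-finger parallel gripper is mounted at the origin on a cart in front of the work surface, level with it; the furniture and walls round the work are solid. World frame = base frame: x ahead of the robot, y to its left, z up, the work surface at z = 0. Lengths are in mm, angles in rad, forces in N, time in s.
With the tool pointing down it reaches from about 425 to 875 mm from the base axis. Payload 8.4 kg.
Tool frame: the origin (TCP) lies at the very end of the fingers, on their centre line; the grasp point (between the pads) lies pinch_z behind it (pinch_z is the distance from the TCP to the grasp point, in mm); z points along the fingers, y is the line along which they close (so a half turn about z gives the same grasp; the last joint's range is limited). The gripper opens to 87 mm and grips with 3 to 60 N. Pads are 19 mm wide; open, the fingers measure 117 mm over their backs; the gripper's body (75 mm by 190 mm) begins 51 mm behind the grasp point.
Start: joints at [1.013, 0.333, 0.04, 1.465, -0.013, 1.343, -0.059], TCP at [287.841, -582.761, 222.546] pointing down, gripper open.
Joint ranges: [-2.58, 2.58], [-0.38, 2.09], [-1.3, 1.39], [0.25, 2.4], [-1.5, 4.64], [0.08, 2.09], [-2.65, 2.65]. Speed limits (rad/s): [2.22, 2.22, 2.79, 2.79, 3.14, 3.14, 3.14].

## Interface

Orientations are given as a unit quaternion [w, x, y, z].
In Python, from rig import sense, read_camera, sign_off, boxes_of, cut_out, landmark_of, pinch_z gives the robot as it stands.
- The arm moves only by the shell command python3 -m jog 'ROWS' [FORCE]. ROWS is JSON, a list of rows, each a list of 7 numbers: the shift along the tool's x, y, z each as a share of 0.5 m, from -1 to 1, then the turn, a rotation vector about the tool's x, y, z each as a share of 180 degrees, from -1 to 1, then the finger opening in mm, from 0 to 87. A call has 1 to 20 rows; each row shifts and turns the commanded pose from where the row before left it, along the tool's axes as they then stand; what a row does not reach is not made up. A row lasts 1/10 s, in which the tool goes at most 50 mm and 8.59 degrees, less where a joint would pass 70% of its speed; a pose out of reach is approached as far as the arm can. A call with a number of a shift or a turn outside -1 to 1 is refused whole. A call with a gripper value outside its range is refused whole. The fingers move at their own pace and stop on an object; FORCE is the grip in N (left out, the last holds). Time passes only in rows, so rows that do not move let the fingers close. It gives the time, the measured TCP pose, the force, the opening and the grip force at its end, in the units of the state.
- sense(): the state, without advancing time (a new reading comes with each control period).
- read_camera(name): name is "scene" or "side" or "wrist"; returns a dict with "image" (480x640x3 uint8, red, green, blue), "fx", "fy", "cx", "cy" (pixels), "k1" (the pictures are not rectified: a ray, as slopes to the right and down, at radius r is drawn at 1 + k1 r^2 times it, then the intrinsics apply), "cam_to_world" (4x4, takes a point from camera to world coordinates); the wrist camera has in their place "tool_from_camera" (4x4, takes a point from camera to tool coordinates, whose origin is the TCP and whose axes are the flange's). Camera axes: x right, y up, looking along -z (the intrinsics and any distortion apply to the point x, -y, -z); pixel columns grow to the right and rows downward; lengths in mm; the calibration is good to about 2 mm. A picture is of the moment at which its call begins: read the wrist's pose just before it. There is no depth.
- sign_off(): hands the job in; it is judged then, once.
Trained networks look in a picture, given as the dict that the camera call returned (one of the last four; its "shot" number tells which), for a name from the list of things; names that differ only in an ending like _2 or _b are one class to them, and where a whole thing is asked for, a point or a joint stands for the part that bears it (a point fixed in the world has none). Each returns a list of dicts, best first, with "score" (0 to 1); they miss things now and then, are a little off and sometimes report something else, mostly with a low value. They report only what shows in the picture. A call takes as long as a camera call. They do not tell look-alikes from the thing itself.
- boxes_of(picture, thing): "point" ([column, row] in pixels, amid what is visible of it).
- cut_out(picture, thing): "mask" (480x640 bool, what is visible of it) and "point" ([column, row] in pixels, amid what is visible of it).
- landmark_of(picture, thing): "point" ([column, row] in pixels: a listed point, or the origin of a listed thing).
The state is a dict: "t": time; "joint_pos": joint angles; "dq": joint speeds; "tau": joint torques, N m; "tool_pos": TCP position; "ee_rot": TCP orientation; "ft_force": force on the tool from outside, world axes, zero at the start; "wrist_torque": the same for the moment, N m; "grip_width": opening from 0.0 (shut) to 1.0 (fully open); "grasp_force": force on a finger pad.
Only numpy, scipy, OpenCV 4.12 (cv2) and the standard library are available. Lean on these libraries where they do the work, as an engineer would, in place of code of your own. Each camera call takes 0.05 s, during which the arm holds its last target. There are 200 camera calls.

## Working session

There is one attempt and no reset: what is moved stays moved. The work goes in short steps, Python scripts to look and compute and a shell command to move; the robot and the scene stay as the last step left them, time stands still between calls to the robot, and variables do not carry over. Pictures are saved under pics/ and viewed, at most 10 in all, crops included, and the job is handed in when it is done.

```bash
ls; mkdir -p pics; cat > h.py <<'E'
import numpy as np,cv2
from rig import *
from scipy.spatial.transform import Rotation as R
def RT(q): return R.from_quat([q[1],q[2],q[3],q[0]])
def pose(s):
    T=np.eye(4);T[:3,:3]=RT(s["ee_rot"]).as_matrix();T[:3,3]=s["tool_pos"];return T
def cam(name):
    s=sense();p=read_camera(name)
    p["T"]=pose(s)@np.array(p["tool_from_camera"]) if name=="wrist" else np.array(p["cam_to_world"])
    return p
def ray(p,uv):
    d=np.array([(uv[0]-p["cx"])/p["fx"],(uv[1]-p["cy"])/p["fy"]]);s=d.copy()
    for _ in range(20): s=d/(1+p["k1"]*(s@s))
    v=p["T"][:3,:3]@np.array([s[0],-s[1],-1.]);return p["T"][:3,3],v/np.linalg.norm(v)
def proj(p,X):
    c=np.linalg.inv(p["T"])@np.append(X,1);s=np.array([c[0],-c[1]])/-c[2];s=s*(1+p["k1"]*(s@s))
    return s*[p["fx"],p["fy"]]+[p["cx"],p["cy"]]
def tri(rs):
    A=0;b=0
    for o,d in rs:
        M=np.eye(3)-np.outer(d,d);A=A+M;b=b+M@o
    X=np.linalg.solve(A,b);return X,[round(float(np.linalg.norm((np.eye(3)-np.outer(d,d))@(X-o))),1) for o,d in rs]
def onz(p,uv,z):
    o,d=ray(p,uv);return o+d*(z-o[2])/d[2]
def save(p,n): cv2.imwrite(f"pics/{n}.png",cv2.cvtColor(p["image"],cv2.COLOR_RGB2BGR))
E
python3 - <<'E'
from h import *
s=sense();print(s,pinch_z)
for n in("scene","side","wrist"):
    p=cam(n);save(p,n);print(n,p["T"].round(2).tolist(),p["fx"])
    for t in("cup","cup_rim","peg_seat","knob_top","station","rack","solder_reel","wick_reel","multimeter"):
        print(t,[(np.round(d["point"]).tolist(),round(d["score"],2)) for d in landmark_of(p,t)[:3]])
E
```

```text
pics
{'t': 0.0, 'joint_pos': array([ 1.01282415,  0.33390659,  0.03987101,  1.4662752 , -0.0133753 ,
        1.34332961, -0.05847754]), 'dq': array([-5.72063186e-05,  4.53808472e-04, -3.78509853e-04,  8.70604584e-04,
        1.37091484e-04, -6.60780466e-04, -1.50719965e-03]), 'tau': array([-1.01578905e-04, -6.56369090e+01,  1.33490000e+00, -4.03795803e+01,
       -5.97206340e-02,  4.49205050e-02,  2.24190044e-04]), 'tool_pos': array([ 287.60326306, -582.37167239,  221.66013208]), 'ee_rot': array([-7.86923375e-04,  9.73804312e-01,  2.27386188e-01, -2.53003246e-04]), 'ft_force': array([-0.30811623,  0.07904464,  0.91669226]), 'wrist_torque': array([ 0.01558881, -0.03059937, -0.03365077]), 'grasp_force': 0.0, 'grip_width': 1.0021162362410017} 18.700000000000003
scene [[-0.67, 0.58, -0.47, -5.57], [-0.74, -0.52, 0.42, 721.31], [0.0, 0.63, 0.78, 1007.91], [0.0, 0.0, 0.0, 1.0]] 489.40725084036046
cup [([264.0, 272.0], 0.76), ([207.0, 342.0], 0.71)]
cup_rim [([256.0, 329.0], 0.89), ([303.0, 272.0], 0.77)]
peg_seat [([362.0, 247.0], 0.71)]
knob_top [([399.0, 183.0], 0.87)]
station [([376.0, 
[... 288 characters left out ...]
.58], [0.0, 0.0, 0.0, 1.0]] 498.6329187977154
cup [([280.0, 209.0], 0.78), ([304.0, 208.0], 0.55)]
cup_rim [([306.0, 248.0], 0.81), ([268.0, 224.0], 0.8)]
peg_seat [([321.0, 313.0], 0.61)]
knob_top [([386.0, 325.0], 0.61)]
station [([353.0, 350.0], 0.86)]
rack [([308.0, 256.0], 0.72), ([321.0, 314.0], 0.16)]
solder_reel [([395.0, 271.0], 0.84), ([305.0, 247.0], 0.7)]
wick_reel [([233.0, 307.0], 0.52)]
multimeter [([472.0, 337.0], 0.67), ([306.0, 254.0], 0.18)]
wrist [[0.44, 0.87, 0.23, 350.73], [-0.9, 0.43, 0.11, -551.67], [0.0, -0.26, 0.97, 385.06], [0.0, 0.0, 0.0, 1.0]] 402.70342795894044
cup []
cup_rim []
peg_seat []
knob_top []
station []
rack []
solder_reel []
wick_reel []
multimeter []
```

View pics/scene.png

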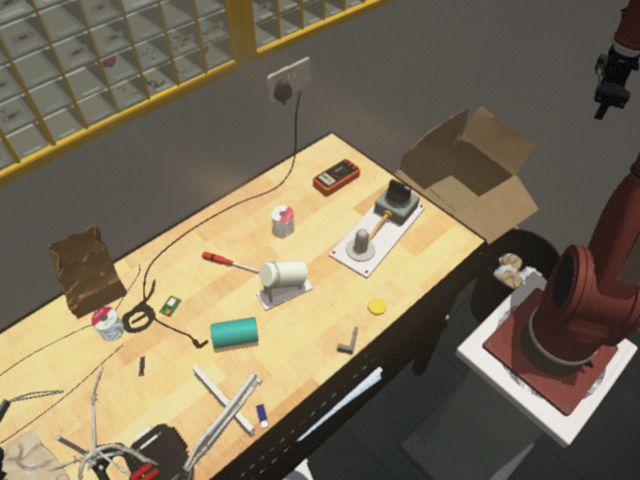

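View pics/side.png

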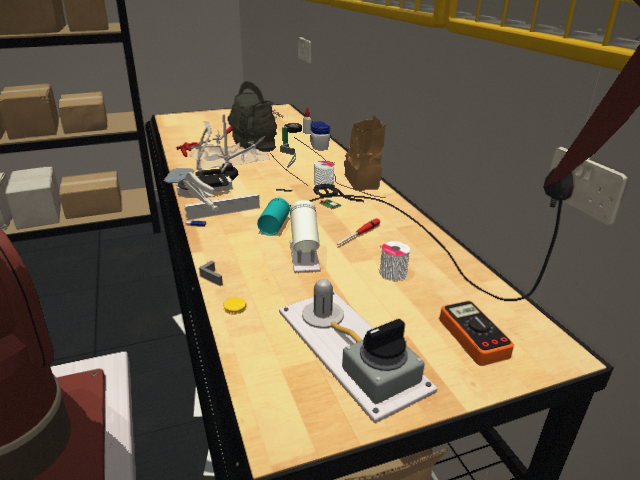

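```bash
python3 - <<'E'
from h import *
a=cam("scene");b=cam("side")
for n,u,v in[("cup",(264,272),(304,208)),("rim",(303,272),(306,248)),("peg",(362,247),(321,313)),("knob",(399,183),(386,325)),("station",(376,233),(353,350)),("rack",(285,291),(308,256)),("solder",(282,231),(395,271)),("wick",(377,309),(233,307)),("mm",(337,182),(472,337)),("decoy",(207,342),(280,209)),("decoyrim",(256,329),(268,224))]:
    X,e=tri([ray(a,u),ray(b,v)]);print(n,X.round(1),e)
E
```

```text
cup [541.9 387.5 101.4] [1.3, 1.3]
rim [513.7 299.6  52.1] [2.1, 2.1]
peg [485.  123.9  21.2] [0.7, 0.7]
knob [523.4 -43.  111.1] [0.9, 0.9]
station [511.3  43.2  -8.2] [2.4, 2.4]
rack [531.5 346.1   0.9] [5.0, 5.0]
solder [ 6.849e+02  2.293e+02 -3.000e-01] [5.8, 5.8]
wick [341.7 217.8   1.8] [1.2, 1.2]
mm [716.1  -6.2   1.5] [2.7, 2.7]
decoy [534.3 569.3  14.6] [2.7, 2.7]
decoyrim [478.  470.7  30.1] [1.5, 1.5]
```

The white cup in the rack, scene (284,275) and side (304,225), fits the description. The turquoise one at scene (234,333) and side (273,215) is the decoy, lying on the bench. I'll confirm this with a closer wrist view.

```bash
python3 -m jog '[[0,0,-0.08,0,0,-0.047,87],[0,0,-0.08,0,0,-0.047,87],[0,0,-0.08,0,0,-0.047,87],[0,0,-0.08,0,0,-0.047,87],[0,0,-0.08,0,0,-0.047,87]]' 
python3 -m jog '[[0.08,-0.007,0,0,0,0,87],[0.08,-0.007,0,0,0,0,87],[0.08,-0.007,0,0,0,0,87],[0.08,-0.007,0,0,0,0,87],[0.08,-0.007,0,0,0,0,87],[0.08,-0.007,0,0,0,0,87],[0.08,-0.007,0,0,0,0,87],[0.08,-0.007,0,0,0,0,87],[0.08,-0.007,0,0,0,0,87],[0.08,-0.007,0,0,0,0,87],[0.08,-0.007,0,0,0,0,87],[0.08,-0.007,0,0,0,0,87],[0.08,-0.007,0,0,0,0,87],[0.08,-0.007,0,0,0,0,87],[0.08,-0.007,0,0,0,0,87],[0.08,-0.007,0,0,0,0,87],[0.08,-0.007,0,0,0,0,87],[0.08,-0.007,0,0,0,0,87],[0.08,-0.007,0,0,0,0,87],[0,0,0,0,0,0,87]]'
python3 - <<'E'
from h import *
print(sense()["joint_pos"].round(2))
p=cam("wrist");save(p,"w1")
np.save("w1.npy",dict(T=p["T"],**{k:p[k] for k in("fx","fy","cx","cy","k1")}),allow_pickle=True)
for t,z in(("cup",102),("cup_rim",52),("peg_seat",16),("knob_top",107),("rack",0)):
    print(t,[(np.round(d["point"],1).tolist(),round(d["score"],2),onz(p,d["point"],z).round(1)) for d in landmark_of(p,t)[:3]])
E
```

```text
t: 2.1
tool_pos: [287.7, -582.5, 424.4]
ee_rot: [0.0, 0.824, 0.566, -0.0]
ft_force: [0.2, -1.4, -0.4]
grip_width: 0.999
grasp_force: 0.0
t: 4.1
tool_pos: [503.0, 154.5, 422.2]
ee_rot: [-0.001, 0.824, 0.566, 0.0]
ft_force: [0.0, -0.0, -0.9]
grip_width: 0.999
grasp_force: 0.0
[ 0.36  0.11 -0.81  1.37  0.08  1.7  -0.81]
cup []
cup_rim [([283.9, 64.7], 0.67, array([517.2, 309.1,  52. ])), ([344.5, 249.3], 0.59, array([505.7,  60.6,  52. ]))]
peg_seat [([316.7, 202.7], 0.65, array([490.9, 129.2,  16. ]))]
knob_top []
rack [([315.6, 205.4], 0.54, array([486.9, 123.5,   0. ]))]
```

View pics/w1.png

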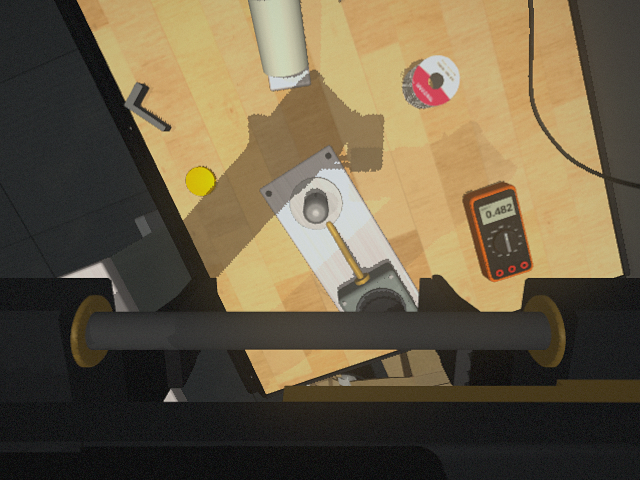

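The wrist view confirms it: the white cup lies in the rack at (278,35). The seat and peg are at (316,203), the wick reel at (200,181) and the solder reel at (432,82). Next I'll take a closer view above the cup.

```bash
python3 -m jog '[[0.058,-0.011,0.048,0,0,0,87],[0.058,-0.011,0.048,0,0,0,87],[0.058,-0.011,0.048,0,0,0,87],[0.058,-0.011,0.048,0,0,0,87],[0.058,-0.011,0.048,0,0,0,87],[0,0,0,0,0,0,87]]' 
python3 - <<'E'
from h import *
print(sense()["joint_pos"].round(2))
p=cam("wrist");save(p,"w2")
S=[cam("scene"),cam("side")]
for t in("cup","cup_rim","peg_seat","rack"):
    for q in [p]+S:
        print(t,[(np.round(d["point"],1).tolist(),round(d["score"],2)) for d in landmark_of(q,t)[:3]])
m=cut_out(p,"cup")
for d in m:
    k=d["mask"].astype(np.uint8);print(d["score"],d["point"],k.sum(),cv2.minAreaRect(cv2.findNonZero(k)))
for X in [(541.9,387.5,101.4),(513.7,299.6,52.1)]: print(proj(p,X))
E
```

```text
t: 5.0
tool_pos: [529.2, 295.9, 298.9]
ee_rot: [-0.001, 0.825, 0.565, -0.002]
ft_force: [-0.4, -0.2, -0.2]
grip_width: 0.998
grasp_force: 0.0
[ 0.09  0.33 -0.87  1.42  0.25  1.51 -1.14]
cup [([292.9, 104.9], 0.83)]
cup [([265.3, 272.8], 0.76), ([209.4, 338.4], 0.75)]
cup [([301.0, 209.3], 0.83), ([278.2, 208.4], 0.58)]
cup_rim [([207.2, 51.8], 0.65), ([302.2, 197.8], 0.57)]
cup_rim [([256.7, 330.1], 0.81), ([301.0, 274.9], 0.77)]
cup_rim [([307.6, 244.5], 0.76), ([266.2, 225.1], 0.57)]
peg_seat []
peg_seat [([361.9, 247.0], 0.95)]
peg_seat [([321.4, 313.6], 0.57)]
rack []
rack [([286.5, 288.5], 0.85)]
rack [([304.6, 254.7], 0.7)]
0.93 [212.2, 24.5] 3266 ((211.33279418945312, 28.352365493774414), (61.803348541259766, 58.49041748046875), 1.6365771293640137)
0.72 [296.1, 148.4] 7017 ((298.1176452636719, 151.97059631347656), (123.20809173583984, 65.24208068847656), 75.96376037597656)
[293.59380265 106.17297446]
[303.41987056 203.14704725]
```

View pics/w2.png

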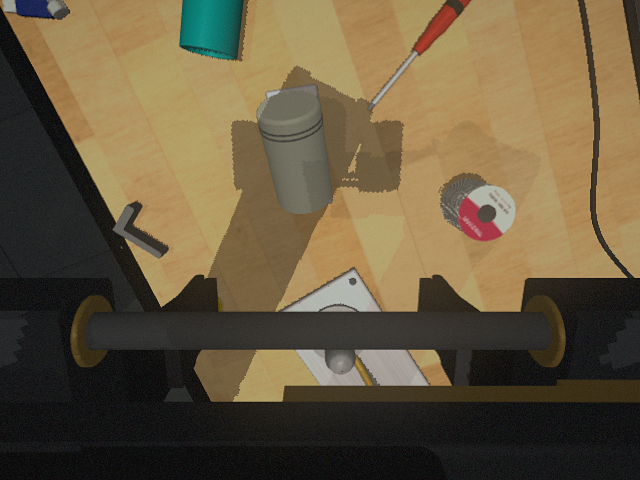

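The wrist view shows the cup from above, with its closed end at (291,105), its rim at (302,200), and rack wires only below it. The turquoise decoy at (212,25) is clear of it. I'll fuse the three views.

```bash
cat > goal.py <<'E'
from h import *
def delta(P,Rm):
    "shift/turn from current pose to TCP P, orientation Rm: in tool axes, mm and deg"
    T=pose(sense());print("shift mm",(T[:3,:3].T@(P-T[:3,3])).round(1),"rotvec deg",np.degrees(R.from_matrix(T[:3,:3].T@Rm).as_rotvec()).round(1))
E
python3 - <<'E'
from goal import *
p=cam("wrist");a=cam("scene");b=cam("side")
C,e=tri([ray(p,(292.9,104.9)),ray(a,(265,272.5)),ray(b,(302,209))])
M,f=tri([ray(p,(302.2,197.8)),ray(a,(302,273.5)),ray(b,(307,246))])
print(C,e,M,f,np.linalg.norm(M-C))
mid=(C+M)/2; h=(M-C)[:2]; yaw=np.degrees(np.arctan2(h[1],h[0]));print(mid,yaw)
# grasp frame: tool z = m*cos60+down*sin60, x horizontal-ish opposite m
m=np.r_[h/np.linalg.norm(h),0]; ax=m*np.cos(np.pi/6)-np.array([0,0,.5])
g=mid-ax*15; z=m*.5-np.array([0,0,np.cos(np.pi/6)]); y=np.cross(z,-m);y/=np.linalg.norm(y);x=np.cross(y,z)
Rm=np.c_[x,y,z]; print("g",g,"tcp",g+z*pinch_z, Rm.round(2).tolist())
pre=g+z*(pinch_z-120)
delta(pre,Rm)
np.savez("g.npz",g=g,Rm=Rm,C=C,M=M)
E
```

```text
[540.77271957 387.219541    99.42322923] [3.6, 1.7, 4.5] [515.75197768 303.55259092  52.12722644] [1.4, 5.4, 4.4] 99.3131810950892
[528.26234862 345.38606596  75.77522783] -106.64938279920545
g [531.98427768 357.8318381   83.27522783] tcp [529.30536961 348.87382763  67.08055278] [[0.25, 0.96, -0.14], [0.83, -0.29, -0.48], [-0.5, 0.0, -0.87]]
shift mm [110.2 -26.3 131.6] rotvec deg [ -1.3 -30.   -4.6]
```

```bash
python3 -m jog '[[0.044,-0.0105,0.0525,0,0,0,87],[0.044,-0.0105,0.0525,0,0,0,87],[0.044,-0.0105,0.0525,0,0,0,87],[0.044,-0.0105,0.0525,0,0,0,87],[0.044,-0.0105,0.0525,0,0,0,87],[0,0,0,-0.0018,-0.0417,-0.0064,87],[0,0,0,-0.0018,-0.0417,-0.0064,87],[0,0,0,-0.0018,-0.0417,-0.0064,87],[0,0,0,-0.0018,-0.0417,-0.0064,87],[0,0,0,0,0,0,87]]' 
python3 - <<'E'
from goal import *
d=np.load("g.npz");print(sense()["joint_pos"].round(2))
p=cam("wrist");save(p,"w3")
for t in("cup","cup_rim"): print([(np.round(q["point"],1).tolist(),round(q["score"],2)) for q in landmark_of(p,t)[:3]])
print(proj(p,d["C"]),proj(p,d["M"]),proj(p,d["g"]))
delta(d["g"]+d["Rm"][:,2]*pinch_z,d["Rm"])
E
```

```text
t: 6.95
tool_pos: [543.3, 408.9, 165.4]
ee_rot: [0.156, 0.772, 0.579, -0.213]
ft_force: [-0.4, 1.1, -1.4]
grip_width: 1.002
grasp_force: 0.0
[-0.53  0.88 -0.66  0.95  0.62  1.97 -1.32]
[([317.7, 228.1], 0.7)]
[([186.0, 69.1], 0.74)]
[324.8136312 227.912764 ] [322.51594812 264.16239078] [323.82535399 244.06522307]
shift mm [  0.   -0.5 120.4] rotvec deg [ 0.  -0.1 -0.1]
```

View pics/w3.png

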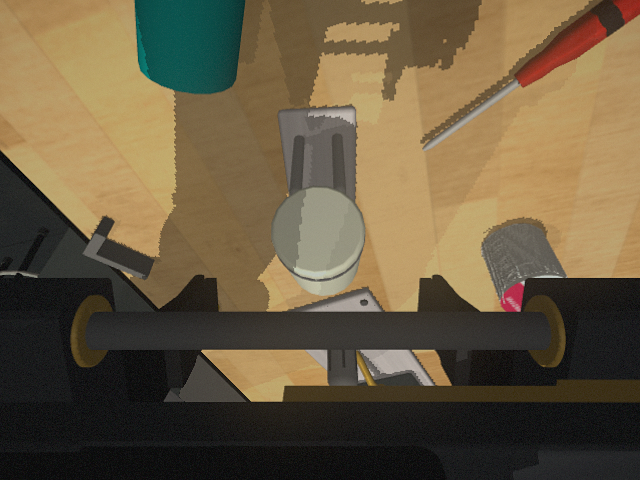

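The view down the fingers shows the closed end at (318,228), centred between the finger backs at about 318, and the turquoise decoy at (190,40) clear. I'll advance 120 mm and grip.

```bash
python3 -m jog '[[0,-0.001,0.04,0,0,0,87],[0,-0.001,0.04,0,0,0,87],[0,-0.001,0.04,0,0,0,87],[0,0,0.04,0,0,0,87],[0,0,0.04,0,0,0,87],[0,0,0.04,0,0,0,87],[0,0,0,0,0,0,87]]' 
python3 -m jog '[[0,0,0,0,0,0,50],[0,0,0,0,0,0,50],[0,0,0,0,0,0,50],[0,0,0,0,0,0,50],[0,0,0,0,0,0,50],[0,0,0,0,0,0,50],[0,0,0,0,0,0,50],[0,0,0,0,0,0,50],[0,0,0,0,0,0,50],[0,0,0,0,0,0,50]]' 25
```

```text
t: 7.8
tool_pos: [529.0, 345.4, 67.8]
ee_rot: [0.155, 0.776, 0.575, -0.207]
ft_force: [0.7, -0.4, 0.6]
grip_width: 0.997
grasp_force: 0.0
t: 8.8
tool_pos: [527.8, 349.4, 67.7]
ee_rot: [0.155, 0.775, 0.577, -0.207]
ft_force: [-1.2, 2.7, 5.1]
grip_width: 0.636
grasp_force: 24.4
```

```bash
python3 -m jog '[[0,0,-0.01,0,0,0,50],[0,0,-0.02,0,0,0,50],[0,0,-0.03,0,0,0,50],[0,0,-0.03,0,0,0,50],[-0.015,0,-0.04,0,0,0,50],[-0.025,0,-0.045,0,0,0,50],[-0.025,0,-0.045,0,0,0,50],[-0.025,0,-0.045,0,0,0,50],[-0.025,0,-0.045,0,0,0,50],[0,0,0,0,0,0,50]]'
python3 -m jog '[[0,0,0,0,0.04,0,50],[0,0,0,0,0.04,0,50],[0,0,0,0,0.04,0,50],[0,0,0,0,0.04,0,50],[0,0,0,0,0.04,0,50],[0,0,0,0,0.04,0,50],[0,0,0,0,0.04,0,50],[0,0,0,0,0.04,0,50],[0,0,0,0,0,0,50]]'
python3 - <<'E'
from goal import *
s=sense();print(s["joint_pos"].round(2),s["grasp_force"])
for n in("scene","side"):
    p=cam(n);save(p,n+"2")
    for t in("cup","cup_rim"): print(n,t,[(np.round(q["point"],1).tolist(),round(q["score"],2)) for q in landmark_of(p,t)[:3]])
E
```

```text
t: 9.8
tool_pos: [536.3, 376.8, 234.4]
ee_rot: [0.155, 0.776, 0.576, -0.205]
ft_force: [-0.5, 0.4, -1.7]
grip_width: 0.635
grasp_force: 24.4
t: 10.7
tool_pos: [537.4, 368.0, 226.8]
ee_rot: [-0.141, 0.782, 0.576, 0.191]
ft_force: [0.0, -2.1, -2.6]
grip_width: 0.634
grasp_force: 24.4
[ 0.45  0.25 -1.05  1.77 -0.12  0.88 -0.79] 24.39091829921591
scene cup [([268.0, 216.9], 0.97), ([211.2, 338.0], 0.96)]
scene cup_rim [([275.4, 247.1], 0.59), ([255.2, 328.9], 0.56)]
side cup [([302.9, 127.2], 0.59), ([280.1, 207.7], 0.59)]
side cup_rim [([267.0, 225.1], 0.89), ([307.6, 175.8], 0.69)]
```

View pics/side2.png

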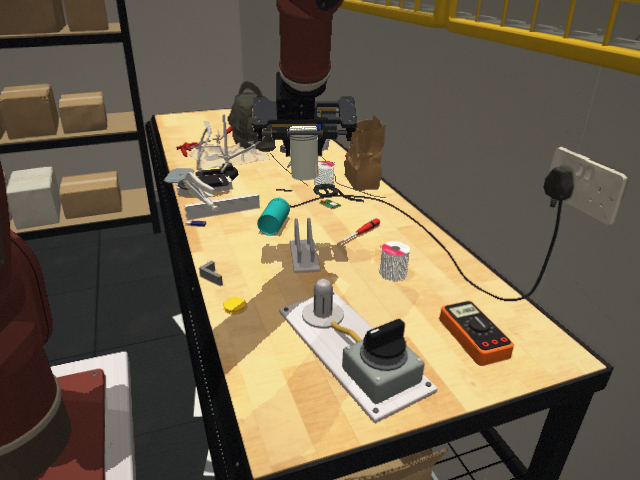

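The side view shows the cup held mouth down at (303,155) and the rack empty at (305,245). The peg is at (322,300) and the knob at (386,338).

```bash
python3 - <<'E'
from goal import *
a=cam("scene");b=cam("side");w=np.load("w1.npy",allow_pickle=True).item()
C,e=tri([ray(a,(268,216.9)),ray(b,(302.9,127.2))]);M,f=tri([ray(a,(275.4,247.1)),ray(b,(307.6,175.8))])
print("seen",C.round(1),M.round(1),e,f)
T=pose(sense());d=np.load("g.npz")
# model: cup in tool at grasp
Tg=np.eye(4);Tg[:3,:3]=d["Rm"];Tg[:3,3]=[527.8,349.4,67.7]
t=lambda X:(T@np.linalg.inv(Tg)@np.append(X,1))[:3]
Cm,Mm=t(d["C"]),t(d["M"]);print("model",Cm.round(1),Mm.round(1),"axis",((Mm-Cm)/np.linalg.norm(Mm-Cm)).round(3))
P,g=tri([ray(a,(361.9,247)),ray(b,(321.4,313.6)),ray(w,(316.5,203))]);print("peg",P,g)
for q in (a,b): print([(np.round(k["point"],1),round(k["score"],2)) for k in landmark_of(q,"peg_seat")[:1]])
pz=P.copy();pz[2]=16;print(onz(a,(361.9,247),16),onz(b,(321.4,313.6),16),onz(w,(316.5,203),16),proj(a,pz),proj(b,pz))
ax=(Mm-Cm)/np.linalg.norm(Mm-Cm)
print("tool axes\n",T[:3,:3].round(3))
r=np.cross(ax,[0,0,-1]);print("turn in tool deg",np.degrees(T[:3,:3].T@r).round(1))
E
```

```text
seen [531.6 367.5 285.8] [534.4 358.1 184.3] [1.0, 1.0] [5.5, 5.5]
model [534.8 372.3 281.7] [532.9 365.6 182.6] axis [-0.019 -0.067 -0.998]
peg [487.77096787 126.06265159  18.135986  ] [3.6, 1.9, 4.2]
[(array([360.9, 246.5]), 0.83)]
[(array([323.2, 314.2]), 0.92)]
[488.46513084 120.75343947  16.        ] [486.66390441 127.86941299  16.        ] [490.50121091 128.91978082  16.        ] [360.63492783 248.25656093] [322.32222792 314.05870156]
tool axes
 [[ 0.251  0.959  0.132]
 [ 0.85  -0.284  0.444]
 [ 0.463  0.001 -0.886]]
turn in tool deg [0. 4. 0.]
```

```bash
python3 -m jog '[[-0.049,0.0047,-0.012,0,0,0,50],[-0.049,0.0047,-0.012,0,0,0,50],[-0.049,0.0047,-0.012,0,0,0,50],[-0.049,0.0047,-0.012,0,0,0,50],[-0.049,0.0047,-0.012,0,0,0,50],[-0.049,0.0047,-0.012,0,0,0,50],[-0.049,0.0047,-0.012,0,0,0,50],[-0.049,0.0047,-0.012,0,0,0,50],[-0.049,0.0047,-0.012,0,0,0,50],[-0.049,0.0047,-0.012,0,0,0,50],[0,0,0,0,0.0167,0,50],[0,0,0,0,0,0,50]]'
python3 - <<'E'
from goal import *
s=sense();print(s["joint_pos"].round(2))
I=[]
for n in("scene","side"):
    p=cam(n);I.append(p["image"][180:330,290:450] if n=="scene" else p["image"][220:370,240:400])
    for t in("cup","cup_rim","peg_seat"): print(n,t,[(np.round(q["point"],1).tolist(),round(q["score"],2)) for q in landmark_of(p,t)[:3]])
    for d in cut_out(p,"cup")[:2]: 
        r=cv2.minAreaRect(cv2.findNonZero(d["mask"].astype(np.uint8)));print(d["score"],r)
cv2.imwrite("pics/c1.png",cv2.cvtColor(cv2.resize(np.hstack(I),None,fx=2.5,fy=2.5,interpolation=cv2.INTER_CUBIC),cv2.COLOR_RGB2BGR))
E
```

```text
t: 12.4
tool_pos: [487.8, 133.1, 169.8]
ee_rot: [-0.157, 0.774, 0.575, 0.212]
ft_force: [0.3, -0.9, -1.0]
grip_width: 0.634
grasp_force: 24.4
[ 1.01  0.05 -1.    2.05 -0.58  0.99  0.02]
scene cup [([209.2, 334.8], 0.77), ([369.2, 190.4], 0.66)]
scene cup_rim [([368.2, 221.6], 0.73), ([257.0, 328.6], 0.73)]
scene peg_seat [([361.1, 245.4], 0.72)]
0.88 ((233.552001953125, 332.3381652832031), (25.16546630859375, 44.932899475097656), 81.25383758544922)
0.74 ((366.70770263671875, 206.33848571777344), (22.574321746826172, 45.64478302001953), 7.125016689300537)
side cup [([279.5, 207.2], 0.74), ([322.7, 209.9], 0.58)]
side cup_rim [([269.6, 223.7], 0.73), ([321.7, 263.7], 0.7)]
side peg_seat [([321.8, 313.1], 0.91)]
0.64 ((323.0, 244.0), (54.0, 34.0), 90.0)
0.5 ((271.3448486328125, 226.13795471191406), (16.27691650390625, 26.574554443359375), 85.2363510131836)
```

View pics/c1.png

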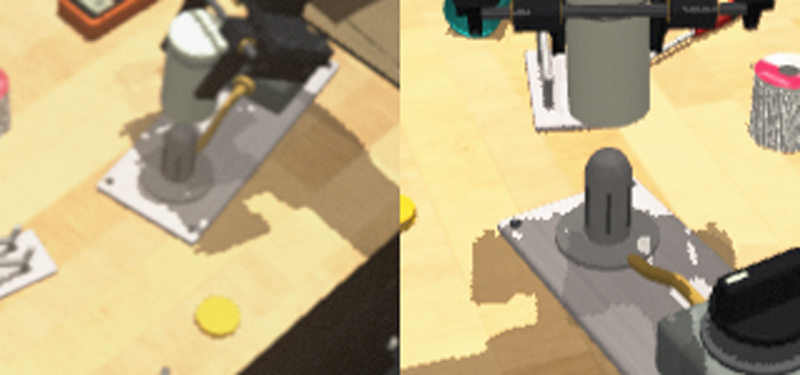

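The crop shows the cup above the peg in both views. I'll quantify the lateral offset.

```bash
python3 - <<'E'
from goal import *
a=cam("scene");b=cam("side")
C,e=tri([ray(a,(369.2,190.4)),ray(b,(322.7,209.9))]);M,f=tri([ray(a,(368.2,221.6)),ray(b,(321.7,263.7))]);P,g=tri([ray(a,(361.1,245.8)),ray(b,(322,313.4))])
print(C,e,M,f,P,g)
P=np.array([488,126.,16])
for z in (16,86,123,173,223): print(z,proj(a,[P[0],P[1],z]),proj(b,[P[0],P[1],z]))
print(pose(sense()).round(3))
E
```

```text
[484.2930223  122.71647473 226.68661739] [0.5, 0.5] [480.57268916 120.74121887 125.92772834] [2.7, 2.7] [487.78754352 123.06935047  21.05071997] [2.0, 2.0]
16 [360.58868533 248.19100509] [322.4533213  314.05317631]
86 [362.5709533  230.73499677] [323.05757921 281.8452653 ]
123 [363.68805377 220.85356922] [323.39682438 263.73582531]
173 [365.28074384 206.70935833] [323.87885496 237.97067469]
223 [366.97659948 191.57550325] [324.3899406  210.60925049]
[[ 2.46000e-01  9.58000e-01  1.47000e-01  4.87960e+02]
 [ 8.25000e-01 -2.87000e-01  4.87000e-01  1.34371e+02]
 [ 5.08000e-01  1.00000e-03 -8.61000e-01  1.70310e+02]
 [ 0.00000e+00  0.00000e+00  0.00000e+00  1.00000e+00]]
```

```bash
python3 -m jog '[[-0.0119,0.0008,0.0206,0,0,0,50],[-0.0119,0.0008,0.0206,0,0,0,50],[-0.0119,0.0008,0.0206,0,0,0,50],[-0.0119,0.0008,0.0206,0,0,0,50],[-0.0119,0.0008,0.0206,0,0,0,50],[-0.0119,0.0008,0.0206,0,0,0,50],[-0.0119,0.0008,0.0206,0,0,0,50],[-0.0119,0.0008,0.0206,0,0,0,50],[0,0,0,0,0,0,50]]'
python3 - <<'E'
from goal import *
for n in("scene","side"):
    p=cam(n)
    for t in("cup","cup_rim"): print(n,t,[(np.round(q["point"],1).tolist(),round(q["score"],2)) for q in landmark_of(p,t)[:3]])
P=np.array([488,125.,116]);print(proj(cam("scene"),P),proj(cam("side"),P))
E
```

```text
t: 13.9
tool_pos: [490.5, 134.2, 74.0]
ee_rot: [-0.158, 0.774, 0.576, 0.211]
ft_force: [-1.0, -0.0, -0.9]
grip_width: 0.634
grasp_force: 24.4
scene cup [([365.1, 220.4], 0.96), ([204.7, 338.9], 0.72)]
scene cup_rim [([362.0, 245.9], 0.93), ([259.1, 327.0], 0.87)]
side cup [([281.3, 203.2], 0.88), ([323.9, 259.6], 0.63)]
side cup_rim [([322.6, 307.8], 0.82), ([264.2, 221.3], 0.8), ([322.5, 261.0], 0.46)]
[363.76460517 222.54857165] [323.53670624 267.52061078]
```

```bash
for i in 1; do python3 -m jog '[[-0.003,0,0.0052,0,0,0,50],[-0.003,0,0.0052,0,0,0,50],[-0.003,0,0.0052,0,0,0,50],[0,0,0,0,0,0,50]]'; done
python3 -m jog '[[-0.002,0,0.0035,0,0,0,50],[0,0,0,0,0,0,50]]'
```

```text
t: 14.7
tool_pos: [491.1, 134.3, 65.6]
ee_rot: [-0.157, 0.774, 0.576, 0.212]
ft_force: [-0.2, 0.2, -1.8]
grip_width: 0.636
grasp_force: 24.4
t: 14.9
tool_pos: [491.4, 134.3, 63.9]
ee_rot: [-0.157, 0.774, 0.576, 0.212]
ft_force: [-0.1, 0.2, -1.9]
grip_width: 0.633
grasp_force: 24.4
```

```bash
python3 -m jog '[[-0.002,0,0.0035,0,0,0,50],[0,0,0,0,0,0,50]]'
python3 -m jog '[[-0.002,0,0.0035,0,0,0,50],[0,0,0,0,0,0,50]]'
python3 - <<'E'
from goal import *
a=cam("scene");b=cam("side")
for t in("cup","cup_rim"):
  u=[landmark_of(q,t) for q in(a,b)]
  print(t,[[(np.round(k["point"],1).tolist(),round(k["score"],2)) for k in l[:2]] for l in u])
E
```

```text
t: 15.1
tool_pos: [492.6, 134.1, 62.7]
ee_rot: [-0.156, 0.774, 0.576, 0.212]
ft_force: [1.8, -1.1, 3.5]
grip_width: 0.628
grasp_force: 24.7
t: 15.3
tool_pos: [493.7, 134.0, 61.5]
ee_rot: [-0.156, 0.774, 0.576, 0.213]
ft_force: [0.5, -2.9, 12.3]
grip_width: 0.627
grasp_force: 25.0
cup [[([365.0, 222.6], 0.6), ([207.6, 337.5], 0.6)], [([279.7, 209.9], 0.96), ([326.3, 268.9], 0.83)]]
cup_rim [[([253.6, 326.5], 0.61), ([359.7, 249.2], 0.56)], [([266.3, 223.8], 0.83), ([325.2, 312.8], 0.65)]]
```

```bash
python3 -m jog '[[0,0,0,0,0,0,60],[0,0,0,0,0,0,66],[0,0,0,0,0,0,80],[0,0,0,0,0,0,80],[0,0,0,0,0,0,80]]'
python3 - <<'E'
from goal import *
a=cam("scene");b=cam("side");I=[a["image"][180:330,290:450],b["image"][220:370,240:400]]
for t in("cup","cup_rim"):
  u=[landmark_of(q,t) for q in(a,b)]
  print(t,[[(np.round(k["point"],1).tolist(),round(k["score"],2)) for k in l[:2]] for l in u])
cv2.imwrite("pics/c2.png",cv2.cvtColor(cv2.resize(np.hstack(I),None,fx=2.5,fy=2.5,interpolation=cv2.INTER_CUBIC),cv2.COLOR_RGB2BGR))
P=np.array([488,125.,116]);print(proj(a,P),proj(b,P))
E
```

```text
t: 16.1
tool_pos: [491.2, 134.4, 59.9]
ee_rot: [-0.157, 0.774, 0.576, 0.212]
ft_force: [-0.7, -0.0, -0.0]
grip_width: 0.892
grasp_force: 0.0
cup [[([362.2, 223.8], 0.87), ([209.1, 336.8], 0.85)], [([282.5, 205.8], 0.81), ([326.2, 265.6], 0.7)]]
cup_rim [[([255.6, 326.5], 0.96), ([360.3, 250.4], 0.58)], [([323.4, 309.7], 0.96), ([265.9, 224.5], 0.94)]]
[363.76460517 222.54857165] [323.53670624 267.52061078]
```

View pics/c2.png

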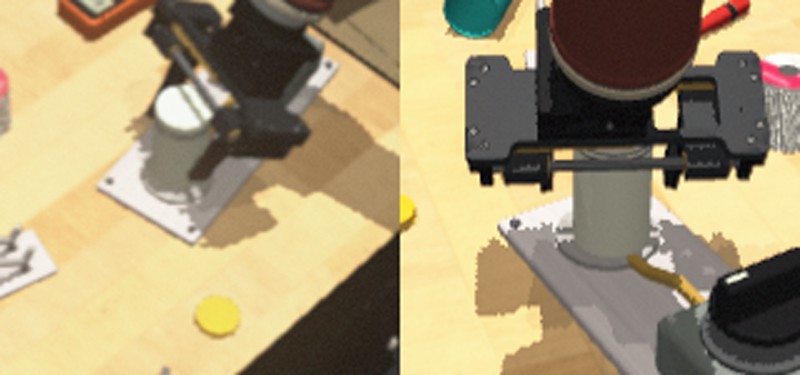

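The crop shows the cup standing on the seat, fingers clear on both sides. I'll retreat.

```bash
python3 -m jog '[[0,0,-0.02,0,0,0,87],[0,0,-0.04,0,0,0,87],[0,0,-0.06,0,0,0,87],[0,0,-0.08,0,0,0,87],[0,0,-0.08,0,0,0,87],[0,0,-0.08,0,0,0,87],[0,0,0,0,-0.0425,0,87],[0,0,0,0,-0.0425,0,87],[0,0,0,0,-0.0425,0,87],[0,0,0,0,-0.0425,0,87],[0,0,0,0,0,0,87]]'
python3 - <<'E'
from goal import *
a=cam("scene");b=cam("side")
for t in("cup","cup_rim","knob_top"):
  u=[landmark_of(q,t) for q in(a,b)]
  print(t,[[(np.round(k["point"],1).tolist(),round(k["score"],2)) for k in l[:2]] for l in u])
  if t!="knob_top":
    ks=[min(l,key=lambda k:np.linalg.norm(np.array(k["point"])-r)) for l,r in zip(u,((362,235),(324,285)))]
  else: ks=[l[0] for l in u]
  print(tri([ray(q,k["point"]) for q,k in zip((a,b),ks)]))
s=sense();print(s["joint_pos"].round(2))
yaw=np.radians(12.8);x=-np.array([np.cos(yaw),np.sin(yaw),0]);z=np.array([0,0,-1.]);Rm=np.c_[x,np.cross(z,x),z]
delta(np.array([523.,-43.,220.]),Rm)
E
```

```text
t: 17.5
tool_pos: [465.7, 49.5, 216.4]
ee_rot: [0.003, 0.801, 0.599, -0.0]
ft_force: [0.6, 0.9, -0.5]
grip_width: 0.999
grasp_force: 0.0
cup [[([365.4, 221.6], 0.92), ([209.2, 336.0], 0.76)], [([280.0, 207.1], 0.78), ([326.5, 264.7], 0.65)]]
(array([488.92637552, 121.96369835, 120.87823673]), [3.6, 3.6])
cup_rim [[([361.3, 249.8], 0.95), ([258.1, 328.2], 0.62)], [([264.9, 221.8], 0.76)]]
(array([410.26189915, 219.25705576, 169.01949707]), [2.3, 2.3])
knob_top [[([402.2, 179.6], 0.67)], [([382.4, 325.7], 0.9)]]
(array([516.87760274, -49.68479235, 119.44727962]), [4.6, 4.6])
[ 1.05  0.03 -1.23  1.86  0.03  1.27 -0.48]
shift mm [-68.   81.4  -5.1] rotvec deg [   0.     0.  -119.6]
```

```bash
python3 -m jog '[[-0.034,0.0407,0,0,0,0,60],[-0.034,0.0407,0,0,0,0,60],[-0.034,0.0407,0,0,0,0,60],[-0.034,0.0407,0,0,0,0,60],[0,0,0,0,0,-0.0475,60],[0,0,0,0,0,-0.0475,60],[0,0,0,0,0,-0.0475,60],[0,0,0,0,0,-0.0475,60],[0,0,0,0,0,-0.0475,60],[0,0,0,0,0,-0.0475,60],[0,0,0,0,0,-0.0475,60],[0,0,0,0,0,-0.0475,60],[0,0,0,0,0,-0.0475,60],[0,0,0,0,0,-0.0475,60],[0,0,0,0,0,-0.0475,60],[0,0,0,0,0,-0.0475,60],[0,0,0,0,0,-0.0475,60],[0,0,0,0,0,-0.0475,60]]'
python3 -m jog '[[0,0,0,0,0,0,60]]'
python3 - <<'E'
from goal import *
s=sense();print(s["joint_pos"].round(2))
p=cam("wrist");save(p,"w4");print(proj(p,[523,-43,107]))
for t in ("knob_top","peg_seat","cup"): print(t,[(np.round(q["point"],1).tolist(),round(q["score"],2),onz(p,q["point"],107)) for q in landmark_of(p,t)[:3]])
E
```

```text
t: 19.7
tool_pos: [523.1, -42.4, 215.0]
ee_rot: [0.0, -0.116, 0.993, -0.0]
ft_force: [-0.7, -0.3, 0.2]
grip_width: 0.692
grasp_force: 0.0
t: 19.8
tool_pos: [523.2, -42.4, 215.0]
ee_rot: [0.0, -0.114, 0.993, -0.0]
ft_force: [-0.2, -0.3, -0.5]
grip_width: 0.689
grasp_force: 0.0
[ 1.1   0.3  -1.28  1.73  0.3   1.33  1.56]
[317.06964402 235.19667028]
knob_top [([316.5, 232.1], 0.91, array([520.93131353, -43.88476132, 107.        ])), ([503.4, 216.1], 0.63, array([480.98483316,  78.126562  , 107.        ]))]
peg_seat []
cup [([572.9, 250.8], 0.64, array([493.47761072, 133.78079536, 107.        ])), ([311.2, 389.3], 0.3, array([643.7669934 , -19.64084494, 107.        ]))]
```

View pics/w4.png

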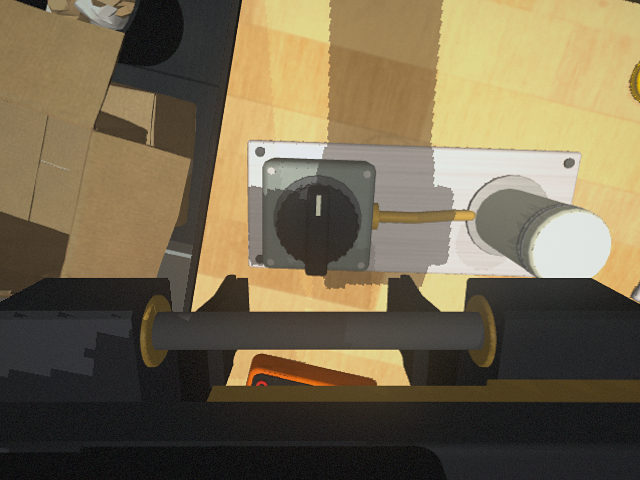

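The view shows the bar at (317,225), in line with the fingers (midpoint 317), and the cup standing on the peg at (570,243). I'll descend round the bar.

```bash
python3 -m jog '[[0,0,0.05,0,0,0,40],[0,0,0.06,0,0,0,40],[0,0,0.06,0,0,0,40],[0,0,0.06,0,0,0,40],[0,0,0.02,0,0,0,40],[0,0,0,0,0,0,40]]'
python3 -m jog '[[0,0,0,0,0,0,10],[0,0,0,0,0,0,10],[0,0,0,0,0,0,10],[0,0,0,0,0,0,10],[0,0,0,0,0,0,10],[0,0,0,0,0,0,10],[0,0,0,0,0,0,10]]' 15
python3 -c "
from h import *
s=sense();print(s['joint_pos'].round(2),s['wrist_torque'])"
```

```text
t: 20.6
tool_pos: [522.8, -41.8, 89.4]
ee_rot: [-0.001, -0.113, 0.994, 0.0]
ft_force: [0.3, 1.5, 0.5]
grip_width: 0.462
grasp_force: 0.0
t: 21.3
tool_pos: [524.3, -42.6, 91.0]
ee_rot: [0.001, -0.113, 0.994, -0.001]
ft_force: [-0.2, -2.7, 5.9]
grip_width: 0.187
grasp_force: 14.9
[ 0.98  0.44 -1.17  1.88  0.45  1.12  1.44] [-0.52553433 -0.10066504 -0.12183036]
```

```bash
python3 -m jog '[[0,0,0.01,0,0,0,10],[0,0,0.01,0,0,0,10],[0,0,0.01,0,0,0,10],[0,0,0,0,0,0,10]]'
python3 -m jog '[[0,0,0.006,0,0,0,10],[0,0,0.006,0,0,0,10],[0,0,0,0,0,0,10]]'
```

```text
t: 21.7
tool_pos: [525.1, -42.5, 76.5]
ee_rot: [0.002, -0.113, 0.994, -0.001]
ft_force: [0.3, -3.4, 8.2]
grip_width: 0.185
grasp_force: 15.0
t: 22.0
tool_pos: [526.2, -42.3, 71.4]
ee_rot: [0.003, -0.113, 0.994, -0.001]
ft_force: [0.7, -2.1, 16.5]
grip_width: 0.187
grasp_force: 15.0
```

```bash
python3 -m jog '[[0,0,0.002,0,0,0.02,10],[0,0,0,0,0,0.02,10],[0,0,0,0,0,0.02,10],[0,0,0,0,0,0.02,10],[0,0,0,0,0,0,10]]'
python3 -c "
from h import *
s=sense();print(s['joint_pos'].round(2),s['wrist_torque'])"
python3 -m jog '[[0,0,0,0,0,0.02,10],[0,0,0,0,0,0.02,10],[0,0,0,0,0,0.02,10],[0,0,0,0,0,0.02,10],[0,0,0,0,0,0,10]]'
python3 -c "
from h import *
s=sense();print(s['joint_pos'].round(2),s['wrist_torque'])"
```

```text
t: 22.5
tool_pos: [526.4, -43.1, 70.7]
ee_rot: [0.003, 0.014, 1.0, -0.002]
ft_force: [0.1, -4.8, 18.4]
grip_width: 0.185
grasp_force: 15.0
[ 0.92  0.43 -1.09  1.9   0.44  1.07  1.19] [-1.02528879 -0.28964582 -0.03832925]
t: 23.0
tool_pos: [526.3, -43.9, 70.7]
ee_rot: [0.003, 0.139, 0.99, -0.002]
ft_force: [-0.6, -6.5, 18.8]
grip_width: 0.19
grasp_force: 15.0
[ 0.88  0.41 -1.04  1.9   0.41  1.06  0.96] [-1.60539104 -0.11115321 -0.01303592]
```

Turned 29° with low torque, so the knob is out of its notch. I'll go to about 0.75 rad, then loosen and ease off.

```bash
python3 -m jog '[[0,0,0,0,0,0.02,10],[0,0,0,0,0,0.02,10],[0,0,0,0,0,0.02,10],[0,0,0,0,0,0.015,10],[0,0,0,0,0,0,10]]'
python3 -m jog '[[0,0,0,0,0,0,19],[0,0,0,0,0,0,19],[0,0,0,0,0,0,19],[0,0,-0.01,0,0,0,19],[0,0,-0.01,0,0,0,19],[0,0,-0.01,0,0,0,19],[0,0,0,0,0,0,19]]'
python3 -c "
from h import *
s=sense();print(s['joint_pos'].round(2),s['wrist_torque'])"
```

```text
t: 23.5
tool_pos: [526.0, -44.6, 70.7]
ee_rot: [0.003, 0.255, 0.967, -0.002]
ft_force: [-1.7, -9.7, 20.4]
grip_width: 0.183
grasp_force: 15.0
t: 24.2
tool_pos: [523.4, -41.8, 83.6]
ee_rot: [0.0, 0.253, 0.968, -0.0]
ft_force: [-0.8, 0.5, -1.1]
grip_width: 0.216
grasp_force: 0.2
[ 0.86  0.37 -1.    1.89  0.35  1.07  0.77] [ 0.01320789 -0.05568021 -0.02539074]
```

```bash
cat > q.sh <<'E'
python3 -c "
from h import *
s=sense();T=pose(s);print('yaw turned',round(2*(np.arcsin(s['ee_rot'][1]*np.sign(s['ee_rot'][2]))+.1132),3),'torque',s['wrist_torque'].round(2),'j7',s['joint_pos'][6].round(2))"
E
python3 -m jog '[[-0.0073,-0.0028,0,0,0,0,19],[0,0,0,0,0,0.012,19],[0,0,0,0,0,0.012,19],[0,0,0,0,0,0.012,19],[0,0,0,0,0,0.012,19],[0,0,0,0,0,0,19]]'; sh q.sh
python3 -m jog '[[0,0,0,0,0,0.012,19],[0,0,0,0,0,0.012,19],[0,0,0,0,0,0.012,19],[0,0,0,0,0,0,19]]'; sh q.sh
python3 -m jog '[[0,0,0,0,0,0.012,19],[0,0,0,0,0,0.012,19],[0,0,0,0,0,0,19]]'; sh q.sh
```

```text
t: 24.8
tool_pos: [526.1, -45.0, 82.9]
ee_rot: [0.0, 0.325, 0.946, -0.0]
ft_force: [-0.2, -0.8, 0.9]
grip_width: 0.219
grasp_force: 0.0
yaw turned 0.889 torque [ 0.08 -0.08 -0.04] j7 0.64
t: 25.2
tool_pos: [526.0, -45.2, 83.0]
ee_rot: [0.0, 0.378, 0.926, -0.0]
ft_force: [-0.6, 0.1, 0.2]
grip_width: 0.22
grasp_force: 0.4
yaw turned 1.001 torque [-0.06  0.03 -0.01] j7 0.53
t: 25.5
tool_pos: [525.9, -45.4, 83.0]
ee_rot: [0.0, 0.412, 0.911, -0.001]
ft_force: [-1.2, -1.3, 0.2]
grip_width: 0.217
grasp_force: 1.0
yaw turned 1.076 torque [-0.37  0.07  0.01] j7 0.47
```

```bash
for i in 1; do python3 -m jog '[[0,0,0,0,0,0.012,19],[0,0,0,0,0,0.012,19],[0,0,0,0,0,0,19]]'; sh q.sh
python3 -m jog '[[0,0,0,0,0,0.012,19],[0,0,0,0,0,0.012,19],[0,0,0,0,0,0,19]]'; sh q.sh; done
```

```text
t: 25.8
tool_pos: [525.8, -45.6, 83.0]
ee_rot: [0.0, 0.446, 0.895, -0.001]
ft_force: [-0.9, -1.7, 1.8]
grip_width: 0.217
grasp_force: 4.0
yaw turned 1.151 torque [-0.72  0.21  0.19] j7 0.4
t: 26.1
tool_pos: [525.9, -45.6, 83.0]
ee_rot: [0.001, 0.479, 0.878, -0.001]
ft_force: [-0.7, -3.5, 0.6]
grip_width: 0.224
grasp_force: 13.8
yaw turned 1.226 torque [-1.09  0.26  0.46] j7 0.33
```

```bash
python3 -m jog '[[0,0,0,0,0,-0.02,19],[0,0,0,0,0,0,30],[0,0,0,0,0,0,30],[0,0,0,0,0,0,30],[0,0,-0.04,0,0,0,30],[0,0,-0.06,0,0,0,30],[0,0,-0.06,0,0,0,30],[0,0,-0.06,0,0,0,30],[0,0,0,0,0,0,30]]'; sh q.sh
python3 - <<'E'
from h import *
p=cam("wrist");b=cam("side")
c=lambda im,u,v:cv2.resize(im[v-60:v+60,u-60:u+60],(400,400),interpolation=cv2.INTER_CUBIC)
u,v=proj(p,[525,-45,100]).astype(int);v=min(v,420)
cv2.imwrite("pics/k1.png",cv2.cvtColor(np.hstack([c(p["image"],u,v),c(b["image"],385,340)]),cv2.COLOR_RGB2BGR))
print(u,v)
E
```

```text
t: 27.0
tool_pos: [528.3, -44.1, 197.1]
ee_rot: [0.003, 0.452, 0.892, 0.001]
ft_force: [0.9, -0.2, -0.4]
grip_width: 0.342
grasp_force: 0.0
yaw turned 1.164 torque [ 0.06 -0.11 -0.01] j7 0.48
312 237
```

View pics/k1.png

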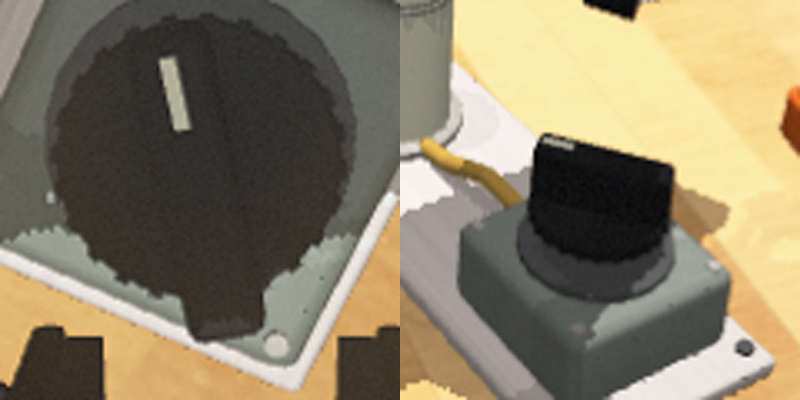

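The crop shows the bar about 9° behind the tool, so roughly 1.0 rad turned. The height isn't clear, so I'll touch the bar top lightly with closed fingers: 107 mm means up, about 100 mm means still on the ledge.

```bash
python3 -m jog '[[0,0,0.04,0,0,0,0],[0,0,0.04,0,0,0,0],[0,0,0.04,0,0,0,0],[0,0,0.04,0,0,0,0],[0,0,0,0,0,0,0],[0,0,0,0,0,0,0],[0,0,0,0,0,0,0]]' 10
python3 -m jog '[[0,0,0.006,0,0,0,0],[0,0,0,0,0,0,0]]'
python3 -m jog '[[0,0,0.004,0,0,0,0],[0,0,0,0,0,0,0]]'
python3 -m jog '[[0,0,0.004,0,0,0,0],[0,0,0,0,0,0,0]]'
```

```text
t: 27.8
tool_pos: [526.5, -44.7, 113.9]
ee_rot: [0.001, 0.452, 0.892, 0.0]
ft_force: [0.6, 0.3, 0.3]
grip_width: 0.006
grasp_force: 0.0
t: 28.0
tool_pos: [526.2, -45.0, 110.4]
ee_rot: [0.001, 0.452, 0.892, -0.0]
ft_force: [-1.1, 0.4, 0.0]
grip_width: 0.006
grasp_force: 0.0
t: 28.2
tool_pos: [526.0, -45.0, 108.1]
ee_rot: [0.001, 0.452, 0.892, -0.0]
ft_force: [0.5, 0.3, 0.5]
grip_width: 0.004
grasp_force: 0.0
t: 28.4
tool_pos: [526.3, -44.9, 106.5]
ee_rot: [0.001, 0.452, 0.892, -0.0]
ft_force: [-2.1, -0.2, 5.6]
grip_width: 0.006
grasp_force: 2.9
```

Contact came at about 107 mm with 5.6 N, so the knob has sprung fully up in the run notch at around 1.0 rad. I'll retreat and check the cup.

```bash
python3 -m jog '[[0,0,-0.02,0,0,0,0],[0,0,-0.06,0,0,0,0],[0,0,-0.08,0,0,0,0],[0,0,-0.08,0,0,0,0],[0,0,-0.04,0,0,0,0],[0,0,0,0,0,0,0],[0,0,0,0,0,0,0],[0,0,0,0,0,0,0]]'
python3 - <<'E'
from h import *
a=cam("scene");b=cam("side")
for t in("cup","cup_rim","knob_top"):
  print(t,[[(np.round(k["point"],1).tolist(),round(k["score"],2)) for k in landmark_of(q,t)[:3]] for q in(a,b)])
print(sense()["ft_force"],sense()["tool_pos"])
E
```

```text
t: 29.2
tool_pos: [525.3, -44.9, 245.2]
ee_rot: [-0.0, 0.452, 0.892, -0.0]
ft_force: [0.5, 0.1, -0.6]
grip_width: 0.003
grasp_force: 0.0
cup [[([210.5, 337.3], 0.94), ([361.1, 221.7], 0.61), ([358.4, 247.2], 0.21)], [([323.7, 267.5], 0.7), ([280.9, 206.0], 0.66)]]
cup_rim [[([361.1, 249.5], 0.97), ([255.8, 325.9], 0.91)], [([321.9, 308.9], 0.86), ([264.3, 222.9], 0.6), ([384.6, 325.4], 0.39)]]
knob_top [[([399.9, 183.6], 0.83), ([375.5, 309.0], 0.43)], []]
[0.04561801 0.27199837 0.7380235 ] [525.89341867 -44.7781804  245.97551124]
```

The cup sits at the expected pixels over the peg and the arm is clear. I'm handing in.

```bash
python3 -c "
from rig import sign_off;print(sign_off())"
```

```text
the job is handed in; nothing more can be done
None
```

I set the cup upside down over the peg, turned the knob to about 1.0 rad where it sprang fully up in the run notch, and handed the job in at about 29 s with the arm clear; the verdict was not shown, and I did not re-measure the reels or the multimeter.

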